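# Push the coupon holder under the fixture's spring clip

## Robot

A 7-joint arm with a two-finger parallel gripper is mounted at the origin on the work surface. World frame = base frame: x ahead of the robot, y to its left, z up, the work surface at z = 0. Lengths are in m, angles in rad, forces in N, time in s.
With the tool pointing down it reaches from about 0.4 to 0.85 m from the base axis. Payload 10.4 kg.
Tool frame: the origin (TCP) lies at the centre of the arm's flange, where the gripper is bolted on; the fingertips stand 182 mm ahead of it and the grasp point (between the pads) lies r.grasp_offset ahead of it (r.grasp_offset is the distance from the TCP to the grasp point, in m); z points along the fingers, y is the line along which they close (so a half turn about z gives the same grasp; the last joint's range is limited). The gripper opens to 87 mm and grips with 3 to 60 N. Pads are 19 mm wide; open, the fingers measure 117 mm over their backs; the gripper's body (75 mm by 190 mm) begins 51 mm behind the grasp point.
Start: joints at [1.125, 0.332, -0.065, 1.46, 0.022, 1.35, -0.088], TCP at [0.256, -0.57, 0.405] pointing down, gripper open.
Joint ranges: [-2.6, 2.6], [-0.5, 2.12], [-1.47, 1.34], [0.16, 2.42], [-1.27, 4.41], [0.06, 2.06], [-2.6, 2.6]. Speed limits (rad/s): [2.22, 2.22, 2.79, 2.79, 3.14, 3.14, 3.14].

## Interface

Orientations are given as a unit quaternion [x, y, z, w].
In Python, from bench import status, vision, job, spotter, r gives the robot as it stands. The module is installed in compiled form; this text tells all that it offers.
- The arm moves only by the tool play_rows, never from a script. Its argument "series" is a list of rows, each a list of 6 numbers: the shift along the tool's x, y, z each as a share of 150 mm, from -1 to 1, then the turn, a rotation vector about the tool's x, y, z each as a share of 30 degrees, from -1 to 1. In form: [[x, y, z, ax, ay, az], ...]. A call has 1 to 5 rows; each row is the pose to reach, as a shift and turn from the pose commanded when the call began, along the tool's axes at that moment; what a row does not reach only later rows make up. A row lasts 1/10 s, in which the tool goes at most 50 mm and 8.59 degrees, less where a joint would pass 70% of its speed; a pose out of reach is approached as far as the arm can. A call with a number of a shift or a turn outside -1 to 1 is refused whole. A call with a gripper value outside its range is refused whole. "fingers" is the opening, from -1 (shut) to 1 (fully open), set as the call begins (left out, the last holds). The fingers move at their own pace and stop on an object; "squeeze" is the grip in N (left out, the last holds). Time passes only in rows, so rows that repeat a pose let the fingers close. It gives the time, the measured TCP pose, the force, the opening and the grip force at its end, in the units of the state.
- status.read_state(): the state, without advancing time (a new reading comes with each control period).
- vision.camera(name): name is "scene" or "top" or "wrist"; returns the picture (420x560x3 uint8, blue, green, red); there is no depth.
- vision.calibration(name): a dict with "fx", "fy", "cx", "cy" (pixels), "rvec" (rotation vector, rad) and "tvec" (3), from world to camera coordinates, as OpenCV has them; the wrist camera has in their place "T_tool_cam" (4x4, takes a point from camera to tool coordinates, whose origin is the TCP and whose axes are the flange's). Camera axes: x right, y down, z forward; pixel columns grow to the right and rows downward; lengths in m; the calibration is good to about 2 mm. The wrist camera is an equidistant fisheye: a pixel r from the principal point sees the ray r / f radians off the axis. A picture is of the moment at which its call begins: read the wrist's pose just before it. calibration takes no time and is no camera call.
- job.close_job(): hands the job in; it is judged then, once.
Trained networks look in the newest picture that a camera, given by its name, has taken for a name from the list of things; names that differ only in an ending like _2 or _b are one class to them, and where a whole thing is asked for, a point or a joint stands for the part that bears it (a point fixed in the world has none). Each returns a list of dicts, best first, with "conf" (0 to 1); they miss things now and then, are a little off and sometimes report something else, mostly with a low value. They report only what shows in the picture. A call takes as long as a camera call. They do not tell look-alikes from the thing itself.
- spotter.boxes_of(camera, name): "point" ([x, y, z] in m, in world coordinates, good to about 4 mm: the middle of the surface that is visible of it).
- spotter.regions_of(camera, name): "pixels" (420x560 bool, what is visible of it).
The state is a dict: "time": time; "joint_positions": joint angles; "joint_vel": joint speeds; "joint_torque": joint torques, N m; "ee_pos": TCP position; "eef_rot": TCP orientation; "ft_force": force on the tool from outside, world axes, zero at the start; "torque": the same for the moment, N m; "width": finger opening in m; "grip_force": force on a finger pad.
Only numpy, scipy, OpenCV 4.12 (cv2) and the standard library are available. Lean on these libraries where they do the work, as an engineer would, in place of code of your own. Each camera call takes 0.05 s, during which the arm holds its last target. There are 200 camera calls.

## Task

Load the coupon holder into the aluminium gauging fixture: press the spring clip's long thumb plate down with one fingertip and, while you keep it down so that the jaw stays up, push the holder along its lane with the other fingertip, all the way home against the end stop. Then let the clip go so that its jaw clamps the holder. Only push the holder: it stays flat on the fixture's bed, is never picked up, and the things standing around are left where they are.

Things in the scene. Friction and masses are not known exactly. Their poses are not given: they have to be found in the camera images.
- fixture: Aluminium block fixed to the bench, 175 x 114 mm; its flat top, the bed, is 30 mm above the bench. Origin on the underside; spans x -115 to +60, y -36 to +78 mm in its own frame. The holder's lane runs along its +x (push direction, roughly away from the robot), centred on y = 0, 44 mm wide between rails 6 mm high (x -80 to +50). End stop: 13 mm high bar, face at x +50.
- rod (a point): Centre line of the rod the clip turns on, at fixture x 0, y +30, 14 mm above the bed. Rod 10 mm thick, parallel to the lane, x -105 to +42; its end posts (x -108 and +45) rise 20 mm above the bed. The two fingers can straddle it. Axes as the fixture's.
- clip (a joint): Steel spring clip, a seesaw on the rod, in rad: 0 = sprung shut, 0.45 = thumb plate fully down (hard limit). Thumb plate on the rod's +y side, jaw on the lane side: pressing the plate down lifts the jaw. It springs back by itself; holding the plate's middle down takes about 5 N at the start, 11 N at the limit.
- thumb_plate (a point): Centre of the thumb plate's upper face, moves and turns with the clip. Plate 100 mm along the lane (fixture x -105 to -5), fixture y 38 to 78, 3 mm thick. Shut it slopes up outwards at 0.45 rad, outer edge 28 mm above the bed; fully down it is level, its top 6 mm above the bed. A fingertip can slide along it in x while holding it down.
- jaw (a point): Centre of the clip's jaw, moves with the clip: an 8 mm round bar parallel to the lane, fixture x +15 to +40, y about +2, on an arm from the rod. Its underside is 2 mm above the bed when shut (it then blocks the lane), 8 mm at 0.22 rad, 15 mm when fully open.
- holder: Loose dark steel plate 70 (x) x 40 (y) x 8 mm, about 0.18 kg, an upright tab 6 mm thick across its rear (-x) end, top 18 mm above the underside; an 18 mm brass coupon is set flush in it. Origin at the underside's centre, x along the lane. Starts in the lane on the robot's side of the jaw, 40 to 55 mm short of home. Push on the tab's rear face, 35 mm behind the origin.
- home (a point): Fixed point on the bed: where the holder's origin is when it stands against the end stop (15 mm ahead of the fixture's origin, 30 mm above the bench). Axes as the fixture's.
- brush: Bystander: upright wooden brush, 38 mm across, 108 mm high, on the bench. Origin under its centre.
- canister: Bystander: upright orange cylinder, 28 mm across, 55 mm high. Origin under its centre.
- case: Bystander: green box 100 x 70 x 38 mm. Origin under its centre.
- gauge: Bystander: dial gauge on a stand, foot 60 x 60 mm, 172 mm high. Origin under its foot.
There are look-alikes about, which are no part of the job. There is more than one size of the fixture; the job needs the middle-sized. Of the things that look like the holder, the smaller one is meant.

How it is judged:
By the outcome, as a careful person would: the job done as asked, in the order asked, and still so for the second after the job is handed in, with the robot touching nothing.
It also fails if it takes over 42 s, if anything falls off the work surface, if the arm or the gripper's body presses on something with over 40 N, if the wrist force passes 120 N, or if a joint passes its speed limit or range.

## Working session

There is one attempt and no reset: what is moved stays moved. The work goes in short steps, Python scripts to look and compute and a tool call to move; the robot and the scene stay as the last step left them, time stands still between calls to the robot, and variables do not carry over. Pictures are saved under pics/ and viewed, at most 10 in all, crops included, and the job is handed in when it is done.

Besides the shell and the picture viewer there is one more tool, called after "Request:" as name(argument=value, ...), one argument or row to a line, values as JSON. play_rows: Moves the arm, as the interface text tells. Shift numbers are shares of 150 mm and turn numbers shares of 30 degrees, none past 1 either way. Its arguments: {"type":"object","properties":{"series":{"type":"array","items":{"type":"array","items":{"type":"number"}}},"fingers":{"type":"number"},"squeeze":{"type":"number"}},"required":["series"]}

```bash
mkdir -p pics; ls
cat > h.py <<'E'
import numpy as np, cv2
from scipy.spatial.transform import Rotation as R
from bench import status, vision, job, spotter, r
def cal(n):
    c=vision.calibration(n); K=np.array([[c['fx'],0,c['cx']],[0,c['fy'],c['cy']],[0,0,1.]])
    return K,np.array(c['rvec'],float),np.array(c['tvec'],float)
def proj(n,P):
    K,rv,t=cal(n); return cv2.projectPoints(np.array(P,float).reshape(-1,1,3),rv,t,K,None)[0].reshape(-1,2)
def back(n,uv,z):
    K,rv,t=cal(n); M=cv2.Rodrigues(rv)[0]; C=-M.T@t
    d=(M.T@np.linalg.inv(K)@np.c_[np.array(uv,float).reshape(-1,2),np.ones(np.size(uv)//2)].T).T
    return C+d*((z-C[2])/d[:,2])[:,None]
E
python3 - <<'E'
from h import *
print(r.grasp_offset, status.read_state())
for n in ('top','scene'):
    cv2.imwrite(f'pics/{n}0.png',vision.camera(n)); print(n,vision.calibration(n))
    for o in ('fixture','clip','thumb_plate','jaw','holder','brush','canister','case','gauge'):
        for b in spotter.boxes_of(n,o): print(n,o,np.round(b['point'],3),round(b['conf'],2))
E
```

```text
pics
0.1635 {'time': 0.0, 'joint_positions': array([ 1.12536918,  0.33287612, -0.06469978,  1.46097317,  0.02162809,
        1.3498742 , -0.08855   ]), 'joint_vel': array([ 2.02454294e-03, -5.63352989e-04,  8.14030441e-04, -1.04268353e-03,
       -1.33654344e-03, -6.88516052e-04, -8.47841249e-06]), 'joint_torque': array([-6.19430011e-04, -6.23256111e+01,  2.41960958e-02, -3.89891911e+01,
       -6.14275946e-02,  3.98428389e-02,  1.22254928e-04]), 'ee_pos': array([ 0.25640941, -0.56983643,  0.40393589]), 'eef_rot': array([ 9.77737359e-01,  2.09831222e-01, -1.96217054e-04, -6.89858614e-04]), 'ft_force': array([-0.99992688, -0.93572252,  0.19138891]), 'torque': array([-0.01132916,  0.02905465,  0.06788646]), 'grip_force': 0.0, 'width': 0.08724968510018845}
top {'fx': 412.9377715864813, 'fy': 412.9377715864813, 'cx': 278.6526419234275, 'cy': 208.53180812224613, 'rvec': array([ 2.13413616, -2.08764711,  0.20950359]), 'tvec': array([0.01646167, 0.54202782, 0.92203258])}
top fixture [0.269 0.262 0.038] 0.91
top fixture [0.519 0.101 0.034] 0.75
top fixture [0.765 0.049 0.019] 0.75
top fixtur
[... 870 characters left out ...]
79
scene fixture [0.548 0.109 0.033] 0.73
scene clip [0.275 0.304 0.062] 0.84
scene clip [0.768 0.071 0.033] 0.81
scene clip [0.515 0.118 0.05 ] 0.76
scene thumb_plate [0.763 0.067 0.036] 0.97
scene thumb_plate [0.276 0.299 0.062] 0.92
scene thumb_plate [0.512 0.117 0.043] 0.8
scene thumb_plate [ 0.551 -0.081  0.026] 0.48
scene jaw [0.276 0.305 0.06 ] 0.86
scene jaw [0.765 0.07  0.038] 0.76
scene jaw [0.516 0.118 0.044] 0.56
scene holder [ 0.416 -0.137  0.012] 0.76
scene holder [0.514 0.072 0.037] 0.61
scene brush [ 0.464 -0.03   0.071] 0.74
scene canister [0.559 0.201 0.045] 0.64
scene case [0.668 0.196 0.039] 0.78
scene gauge [ 0.553 -0.079  0.025] 0.71
scene gauge [0.669 0.195 0.039] 0.39
```

View pics/top0.png

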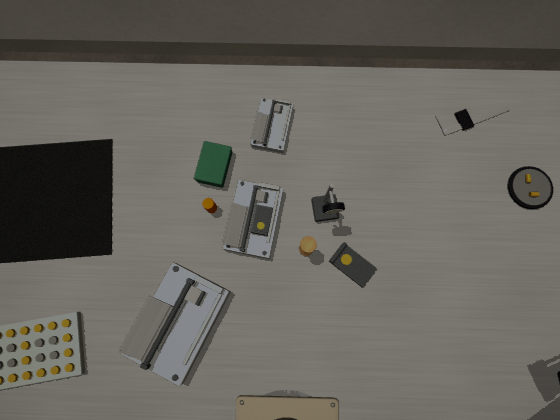

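View pics/scene0.png

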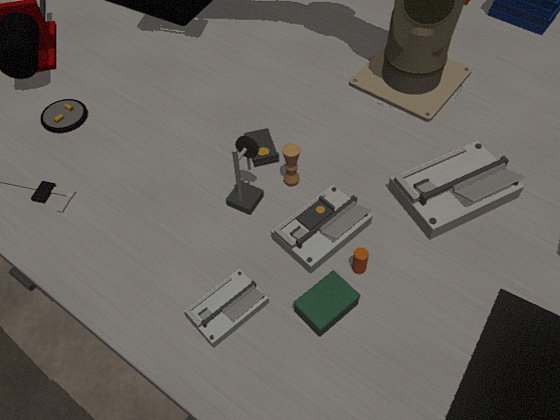

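The top view shows three fixtures. The middle-sized one is at about (253,218), with the dark holder and its coupon in the lane, and its clip plate on the left. The small fixture is at (270,125), the large at (178,323), and the larger loose look-alike holder at (353,265). The scene view agrees. I'll enlarge the middle fixture for corners.

Run:
```python
from h import *
a=cv2.imread('pics/top0.png')[170:265,205:300]; b=cv2.imread('pics/scene0.png')[175:275,262:382]
a=cv2.resize(a,None,fx=5.8,fy=5.8,interpolation=cv2.INTER_CUBIC)[:, :]
a=cv2.resize(a,(400,400)); b=cv2.resize(b,(400,333),interpolation=cv2.INTER_CUBIC); b=cv2.copyMakeBorder(b,0,67,0,0,0)
cv2.imwrite('pics/crop.png',np.clip(np.hstack([a,b])*1.3,0,255).astype(np.uint8))
for n in ('top','scene'):
    vision.camera(n)
    for m in spotter.regions_of(n,'fixture'):
        p=m['pixels'].astype(np.uint8); 
        c=max(cv2.findContours(p,0,2)[0],key=cv2.contourArea); print(n,m['conf'],p.sum(),cv2.minAreaRect(c),np.round(cv2.boxPoints(cv2.minAreaRect(c)),1).tolist())
```

```text
top 0.85 7526 ((173.52520751953125, 322.87384033203125), (73.31169891357422, 110.1417465209961), 27.681060791015625) [[115.5, 354.6000061035156], [166.60000610351562, 257.1000061035156], [231.60000610351562, 291.1000061035156], [180.39999389648438, 388.70001220703125]]
top 0.81 3112 ((252.21810913085938, 217.88125610351562), (50.48990249633789, 75.46490478515625), 11.53462028503418) [[219.89999389648438, 249.8000030517578], [235.0, 175.89999389648438], [284.5, 186.0], [269.3999938964844, 259.8999938964844]]
top 0.7 1796 ((271.2779541015625, 123.70057678222656), (35.42941665649414, 54.173492431640625), 11.040940284729004) [[248.6999969482422, 146.89999389648438], [259.1000061035156, 93.69999694824219], [293.8999938964844, 100.5], [283.5, 153.6999969482422]]
scene 0.88 4062 ((323.0675964355469, 226.0375213623047), (57.97035598754883, 92.74107360839844), 50.82633972167969) [[268.79998779296875, 232.89999389648438], [340.70001220703125, 174.3000030517578], [377.29998779296875, 219.1999969482422], [305.3999938964844, 277.79998779296875]]
scene 0.69 7688 ((457.5000305175781, 185.00003051757812), (73.79023742675781, 125.21979522705078), 63.43495178222656) [[385.0, 180.0], [497.0, 124.0], [530.0, 190.0], [418.0, 246.0]]
scene 0.62 3382 ((226.52456665039062, 306.2294921875), (48.141868591308594, 74.26139831542969), 50.194427490234375) [[182.60000610351562, 311.5], [239.60000610351562, 264.0], [270.5, 301.0], [213.39999389648438, 348.5]]
```

View pics/crop.png

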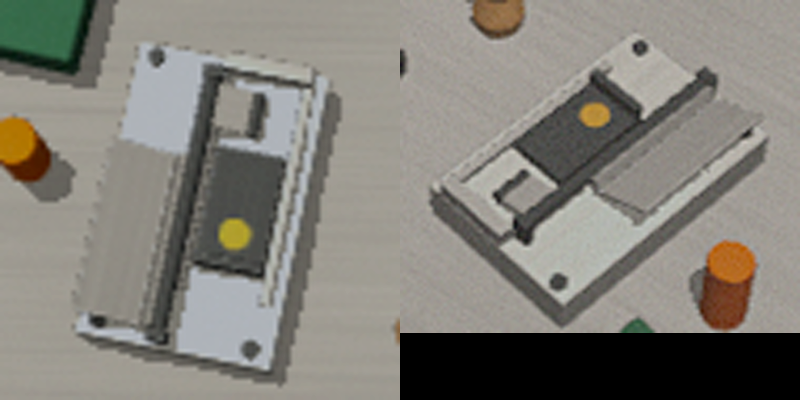

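Enlarged crop: the bed's top corners show in both views (in the left crop at (140,43), (328,75), (272,373) and (76,332)). The holder is ahead of its tab, with the tab's rear edge at (195,262)–(265,277). Now I'll fit the poses.

```bash
cat >> h.py <<'E'
def F2W(p,P):  # fixture (mm, z above bench) -> world m
    P=np.array(P,float).reshape(-1,3)/1000; c,s=np.cos(p[2]),np.sin(p[2])
    return np.c_[p[0]+c*P[:,0]-s*P[:,1],p[1]+s*P[:,0]+c*P[:,1],P[:,2]]
def W2F(p,W):
    W=np.array(W,float).reshape(-1,3); c,s=np.cos(p[2]),np.sin(p[2]); d=W[:,:2]-p[:2]
    return 1000*np.c_[c*d[:,0]+s*d[:,1],-s*d[:,0]+c*d[:,1],W[:,2]]
def tool_move(target_pos,yaw,st=None):
    """shift(mm)/150 and turn/30deg in tool axes to put TCP at target, pointing down, tool x at yaw"""
    st=st or status.read_state(); Rt=R.from_quat(st['eef_rot'])
    want=R.from_matrix(np.array([[np.cos(yaw),np.sin(yaw),0],[np.sin(yaw),-np.cos(yaw),0],[0,0,-1]]).T) if False else R.from_matrix(np.column_stack([[np.cos(yaw),np.sin(yaw),0],[np.sin(yaw),-np.cos(yaw),0],[0,0,-1]]))
    sh=Rt.inv().apply(np.array(target_pos)-st['ee_pos'])/0.15
    tr=np.degrees((Rt.inv()*want).as_rotvec())/30
    return np.round(sh,4),np.round(tr,4)
E
python3 - <<'E'
from h import *
from scipy.optimize import least_squares
C=[[60,78,30],[60,-36,30],[-115,-36,30],[-115,78,30]]
t=np.array([[140,43],[328,75],[272,373],[76,332]])/4.2105+[205,170]-.4
s=np.array([[562,303],[432,188],[638,35],[768,138]],float); s=(s-[400,0])/3.3333+[262,175]-.4
for ns in (['top'],['scene'],['top','scene']):
    f=lambda p:np.concatenate([(proj(n,F2W(p,C))-(t if n=='top' else s)).ravel() for n in ns])
    q=least_squares(f,[.5,.08,-.18]); print(ns,np.round(q.x,4),np.round(q.fun,1))
p=q.x; np.save('p.npy',p)
ht=np.array([[220,150],[285,158]])/4.2105+[205,170]-.4
print('holder front',W2F(p,back('top',ht,.038)).round(1).tolist())
ht=np.array([[195,262],[265,277]])/4.2105+[205,170]-.4
print('tab rear',W2F(p,back('top',ht,.048)).round(1).tolist())
hs=(np.array([[595,115]])-[400,0])/3.3333+[262,175]-.4
print('coupon scene',W2F(p,back('scene',hs,.038)).round(1), 'top',W2F(p,back('top',np.array([[234,234]])/4.2105+[205,170]-.4,.038)).round(1))
for n,w in dict(brush=[.455,-.037,.1],gauge=[.545,-.08,.026],can=[.553,.197,.05],case=[.668,.195,.038]).items(): print(n,W2F(p,w).round())
print(F2W(p,[[-80,29,30]]))
E
```

```text
['top'] [ 0.5462  0.0646 -0.1655] [-0.3 -0.5  0.5  0.2  0.1 -0.3 -0.3  0.5]
['scene'] [ 0.5465  0.0652 -0.1824] [ 0.   1.5 -0.9 -0.6 -0.2 -1.2  1.1 -0.1]
['top', 'scene'] [ 0.5463  0.0649 -0.1747] [-0.1 -0.8  0.5  0.4 -0.5 -0.3 -0.7  0.   0.4  1.3 -0.9 -0.5 -0.7 -1.5
  0.9 -0.7]
holder front [[2.9, 17.2, 38.0], [5.6, -20.3, 38.0]]
tab rear [[-64.6, 16.7, 48.0], [-65.3, -23.4, 48.0]]
coupon scene [[-44.4  -1.9  38. ]] top [[-43.3  -0.6  38. ]]
brush [[ -72. -116.  100.]]
gauge [[  24. -143.   26.]]
can [[-16. 131.  50.]]
case [[ 97. 149.  38.]]
[[0.47257513 0.10737359 0.03      ]]
```

Run:
```python
from h import *
p=np.load('p.npy'); p[2]=-.170; np.save('p.npy',p)
T=F2W(p,[[-82,28,30+70+182]])[0]; print(T)
st=status.read_state(); 
wp=[([.36,-.43,.39],.25),([.43,-.27,.37],.05),([.46,-.10,.34],-.1),([.47,.03,.32],-.17),(T,-.17)]
for w,y in wp:
    sh,tr=tool_move(w,y,st); print(sh.round(3),tr.round(3))
    st=dict(ee_pos=np.array(w),eef_rot=R.from_matrix(np.column_stack([[np.cos(y),np.sin(y),0],[np.sin(y),-np.cos(y),0],[0,0,-1]])).as_quat())
```

```text
[0.47023608 0.10637944 0.282     ]
[ 1.012 -0.568  0.098] [ 0.   -0.    0.33]
[ 0.716 -0.918  0.133] [0.    0.    0.382]
[ 0.256 -1.122  0.2  ] [0.    0.    0.286]
[-0.02  -0.869  0.133] [0.    0.    0.134]
[-0.085 -0.502  0.253] [0. 0. 0.]
```

Request:
play_rows(
  series=[
    [0.3, -0.17, 0.03, 0, 0, 0.1],
    [0.6, -0.34, 0.06, 0, 0, 0.2],
    [0.85, -0.5, 0.08, 0, 0, 0.3],
    [1, -0.57, 0.1, 0, 0, 0.33],
  ],
  fingers=-0.06,
  squeeze=30,
)

```text
time: 1.6
ee_pos: [0.3608, -0.4266, 0.3899]
eef_rot: [0.992, 0.126, 0.001, -0.0]
ft_force: [-0.5, -0.3, 0.1]
width: 0.0627
grip_force: 0.0
```

Request:
play_rows(
  series=[
    [0.2, -0.27, 0.03, 0, 0, 0.1],
    [0.4, -0.52, 0.07, 0, 0, 0.2],
    [0.6, -0.75, 0.1, 0, 0, 0.3],
    [0.72, -0.92, 0.13, 0, 0, 0.38],
  ],
)

```text
time: 2.0
ee_pos: [0.43, -0.2668, 0.3704]
eef_rot: [1.0, 0.026, 0.0, -0.0]
ft_force: [-0.3, -0.3, 1.0]
width: 0.0417
grip_force: 0.0
```

Request:
play_rows(
  series=[
    [0.07, -0.3, 0.05, 0, 0, 0.07],
    [0.14, -0.6, 0.1, 0, 0, 0.14],
    [0.2, -0.85, 0.15, 0, 0, 0.21],
    [0.25, -1, 0.2, 0, 0, 0.29],
  ],
)

```text
time: 2.4
ee_pos: [0.4587, -0.1151, 0.3403]
eef_rot: [0.999, -0.05, 0.0, 0.0]
ft_force: [0.6, -0.3, 0.8]
width: 0.0411
grip_force: 0.0
```

Request:
play_rows(
  series=[
    [0, -0.3, 0.05, 0, 0, 0.05],
    [0, -0.6, 0.1, 0, 0, 0.1],
    [-0.02, -0.85, 0.13, 0, 0, 0.13],
    [-0.02, -0.95, 0.13, 0, 0, 0.13],
    [-0.02, -0.95, 0.13, 0, 0, 0.13],
  ],
)

```text
time: 2.9
ee_pos: [0.4698, 0.0263, 0.3209]
eef_rot: [0.997, -0.082, 0.0, -0.0]
ft_force: [0.3, -0.7, 0.4]
width: 0.0407
grip_force: 0.0
```

Request:
play_rows(
  series=[
    [-0.03, -0.27, 0.1, 0, 0, 0],
    [-0.08, -0.52, 0.2, 0, 0, 0],
    [-0.08, -0.53, 0.25, 0, 0, 0],
    [-0.08, -0.53, 0.25, 0, 0, 0],
  ],
)

```text
time: 3.3
ee_pos: [0.4711, 0.1036, 0.2823]
eef_rot: [0.996, -0.084, -0.001, 0.0]
ft_force: [0.4, -0.7, -0.6]
width: 0.041
grip_force: 0.0
```

Run:
```python
from h import *
p=np.load('p.npy'); st=status.read_state()
print(W2F(p,st['ee_pos']).round(1), R.from_quat(st['eef_rot']).as_matrix()[:,0].round(4))
im=vision.camera('wrist'); c=vision.calibration('wrist'); print(c)
K=np.array([[c.get('fx',c.get('f')),0,c['cx']],[0,c.get('fy',c.get('f')),c['cy']],[0,0,1.]])
Tw=np.eye(4);Tw[:3,:3]=R.from_quat(st['eef_rot']).as_matrix();Tw[:3,3]=st['ee_pos']
Tc=np.linalg.inv(Tw@np.array(c['T_tool_cam']))
def wp(P): return cv2.fisheye.projectPoints(P.reshape(-1,1,3),cv2.Rodrigues(Tc[:3,:3])[0],Tc[:3,3].reshape(3,1),K,np.zeros(4))[0].reshape(-1,2)
pts=F2W(p,[[60,78,30],[60,-36,30],[-115,-36,30],[-115,78,30],[-80,22,36],[50,22,36],[50,-22,36],[-80,-22,36],[-65,20,48],[-65,-20,48],[5,20,38],[5,-20,38]])
k=2;v=cv2.convertScaleAbs(cv2.resize(im,None,fx=1.4,fy=1.4,interpolation=cv2.INTER_CUBIC),alpha=1.3)
for u in wp(pts): cv2.drawMarker(v,tuple(int(round(a*1.4+.2)) for a in u),(0,0,255),cv2.MARKER_CROSS,9,1)
cv2.imwrite('pics/w1.png',v)
```

```text
[[-80.6  25.4 282.3]] [ 0.9859 -0.1673 -0.0017]
{'fx': 325.19226210127806, 'fy': 325.19226210127806, 'cx': 285.03824414958666, 'cy': 206.0258704067269, 'T_tool_cam': array([[ 7.32029137e-04, -9.64280261e-01, -2.64883073e-01,
         7.06182681e-02],
       [ 9.99999385e-01,  4.85150207e-04,  9.97451122e-04,
         1.00199691e-03],
       [-8.33314350e-04, -2.64883641e-01,  9.64280023e-01,
         2.00145323e-02],
       [ 0.00000000e+00,  0.00000000e+00,  0.00000000e+00,
         1.00000000e+00]])}Traceback (most recent call last):
  File "<stdin>", line 11, in <module>
  File "<stdin>", line 8, in wp
cv2.error: OpenCV(4.12.0) /io/opencv/modules/calib3d/src/fisheye.cpp:83: error: (-215:Assertion failed) _tvec.getMat().isContinuous() && _rvec.getMat().isContinuous() in function 'projectPoints'
```

```bash
cat >> h.py <<'E'
def wproj(P,st):
    c=vision.calibration('wrist'); K=np.array([[c['fx'],0,c['cx']],[0,c['fy'],c['cy']],[0,0,1.]])
    Tw=np.eye(4);Tw[:3,:3]=R.from_quat(st['eef_rot']).as_matrix();Tw[:3,3]=st['ee_pos']
    Tc=np.linalg.inv(Tw@np.array(c['T_tool_cam']))
    return cv2.fisheye.projectPoints(np.ascontiguousarray(P).reshape(-1,1,3),cv2.Rodrigues(Tc[:3,:3].copy())[0],Tc[:3,3].copy().reshape(3,1),K,np.zeros(4))[0].reshape(-1,2)
PTS=[[60,78,30],[60,-36,30],[-115,-36,30],[-115,78,30],[-80,22,36],[50,22,36],[50,-22,36],[-80,-22,36],[-65,20,48],[-65,-20,48],[5,20,38],[5,-20,38]]
def wshow(name,p):
    st=status.read_state(); im=vision.camera('wrist'); u=wproj(F2W(p,PTS),st)
    v=cv2.convertScaleAbs(cv2.resize(im,None,fx=1.4,fy=1.4,interpolation=cv2.INTER_CUBIC),alpha=1.3)
    for a in u: cv2.drawMarker(v,tuple(int(round(b)) for b in a*1.4+.2),(0,0,255),cv2.MARKER_CROSS,9,1)
    cv2.imwrite('pics/%s.png'%name,v); print((u*1.4+.2).round().tolist()); return st
E
python3 - <<'E'
from h import *
st=wshow('w1',np.load('p.npy')); np.save('st1.npy',np.r_[st['ee_pos'],st['eef_rot']])
E
```

```text
[[293.0, 38.0], [514.0, 39.0], [503.0, 359.0], [303.0, 359.0], [402.0, 303.0], [402.0, 49.0], [490.0, 53.0], [485.0, 303.0], [406.0, 281.0], [487.0, 281.0], [406.0, 137.0], [487.0, 139.0]]
```

View pics/w1.png

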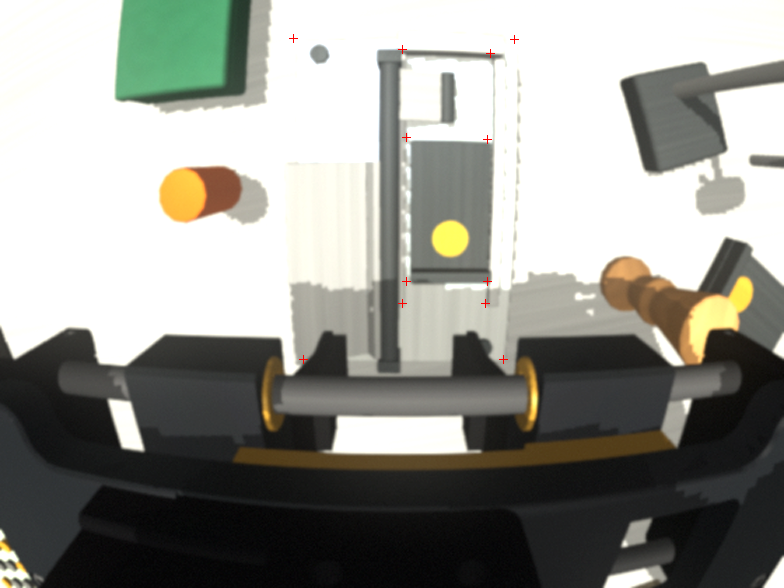

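The overlay agrees to about 2 mm: the holder and rails sit about 4 px right of the predictions, with the tab rear at (411–491, 282). I'll shift the fixture estimate 2 mm toward −y, then descend with the fingers either side of the rod at (388,200).

Request:
play_rows(
  series=[
    [-0.01, -0.005, 0.1, 0, 0, 0],
    [-0.01, -0.005, 0.2, 0, 0, 0],
    [-0.01, -0.005, 0.28, 0, 0, 0],
    [-0.01, -0.005, 0.3, 0, 0, 0],
    [-0.01, -0.005, 0.3, 0, 0, 0],
  ],
)

```text
time: 3.9
ee_pos: [0.4702, 0.1045, 0.2383]
eef_rot: [0.996, -0.085, -0.0, 0.0]
ft_force: [-0.1, -0.0, -0.3]
width: 0.0409
grip_force: 0.0
```

Run:
```python
from h import *
p=np.load('p.npy'); p[:2]=F2W(p,[[-1,-1.8,0]])[0,:2]; np.save('p.npy',p); st=status.read_state()
print(W2F(p,st['ee_pos']).round(1), st['ee_pos'], st['ft_force'])
a=vision.camera('top')[150:270,190:310]; b=vision.camera('scene')[165:285,262:382]
cv2.imwrite('pics/c2.png',np.clip(cv2.resize(np.hstack([a,b]),(800,400),interpolation=cv2.INTER_CUBIC)*1.3,0,255))
```

```text
[[-80.8  28.  238.3]] [0.47017022 0.1045461  0.23825309] [-0.11978498 -0.01132199 -0.25748979][ WARN:0@2.406] global loadsave.cpp:1063 imwrite_ Unsupported depth image for selected encoder is fallbacked to CV_8U.
```

View pics/c2.png

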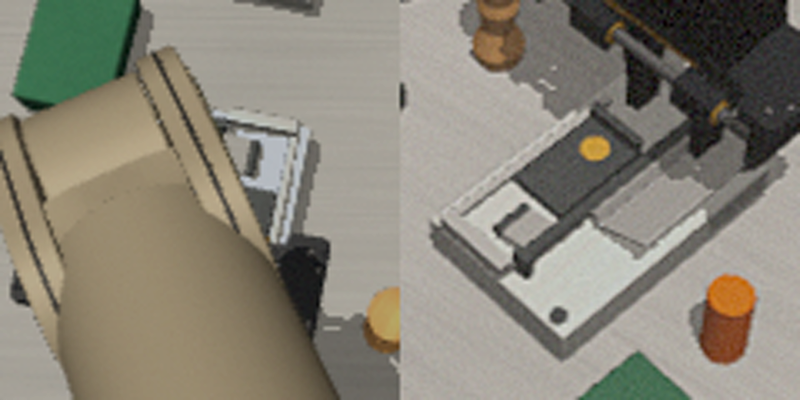

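The scene crop shows one finger behind the tab at (640,90) in the lane and the other over the thumb plate at (690,150), with the rod between them. Now I'll press.

Request:
play_rows(
  series=[
    [0, 0, 0.025, 0, 0, 0],
    [0, 0, 0.05, 0, 0, 0],
    [0, 0, 0.075, 0, 0, 0],
    [0, 0, 0.075, 0, 0, 0],
  ],
)

```text
time: 4.4
ee_pos: [0.4702, 0.1053, 0.227]
eef_rot: [0.996, -0.084, 0.0, -0.0]
ft_force: [-1.0, -0.3, 6.5]
width: 0.0413
grip_force: 2.9
```

Request:
play_rows(
  series=[
    [0, 0, 0.02, 0, 0, 0],
    [0, 0, 0.04, 0, 0, 0],
    [0, 0, 0.05, 0, 0, 0],
    [0, 0, 0.05, 0, 0, 0],
  ],
)

```text
time: 4.8
ee_pos: [0.4703, 0.105, 0.22]
eef_rot: [0.996, -0.084, 0.0, 0.0]
ft_force: [-3.7, -2.4, 12.6]
width: 0.041
grip_force: 6.2
```

Request:
play_rows(
  series=[
    [0, 0, 0.004, 0, 0, 0],
    [0, 0, 0.004, 0, 0, 0],
  ],
)

```text
time: 5.0
ee_pos: [0.4703, 0.1049, 0.2196]
eef_rot: [0.996, -0.084, 0.0, 0.0]
ft_force: [-5.3, -3.0, 14.3]
width: 0.0408
grip_force: 6.7
```

Run:
```python
from h import *
p=np.load('p.npy'); st=status.read_state(); print(W2F(p,st['ee_pos']).round(1), st['ft_force'],st['grip_force'])
a=vision.camera('wrist')[0:290,140:430]; b=vision.camera('scene')[170:270,268:368]
cv2.imwrite('pics/c3.png',np.clip(np.hstack([cv2.resize(x,(400,400),interpolation=cv2.INTER_CUBIC) for x in (a,b)])*1.2,0,255).astype(np.uint8))
```

```text
[[-80.7  28.3 219.6]] [-5.32515152 -2.99862438 14.28337616] 6.700147806404857
```

View pics/c3.png

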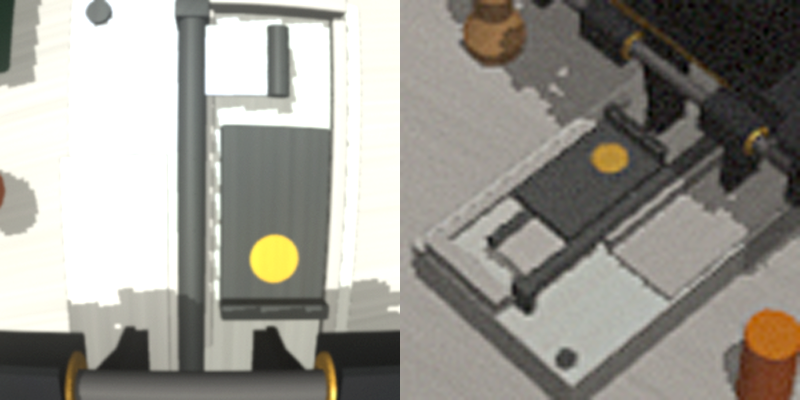

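The jaw is up and the plate is level. The holder is in front of the lane finger, with its tab at (275,310) in the left crop. Now I'll push.

Request:
play_rows(
  series=[
    [0.03, 0, 0, 0, 0, 0],
    [0.06, 0, 0, 0, 0, 0],
    [0.09, 0, 0, 0, 0, 0],
    [0.12, 0, 0, 0, 0, 0],
    [0.12, 0, 0, 0, 0, 0],
  ],
)

```text
time: 5.6
ee_pos: [0.4871, 0.1028, 0.219]
eef_rot: [0.996, -0.084, -0.001, 0.0]
ft_force: [-8.0, 0.2, 12.5]
width: 0.041
grip_force: 6.6
```

Request:
play_rows(
  series=[
    [0.03, 0, 0, 0, 0, 0],
    [0.06, 0, 0, 0, 0, 0],
    [0.09, 0, 0, 0, 0, 0],
    [0.12, 0, 0, 0, 0, 0],
    [0.12, 0, 0, 0, 0, 0],
  ],
)

```text
time: 6.1
ee_pos: [0.5049, 0.0999, 0.219]
eef_rot: [0.996, -0.084, -0.001, 0.0]
ft_force: [-7.8, 0.8, 13.0]
width: 0.0409
grip_force: 6.5
```

Request:
play_rows(
  series=[
    [0.02, 0, 0, 0, 0, 0],
    [0.04, 0, 0, 0, 0, 0],
    [0.06, 0, 0, 0, 0, 0],
    [0.075, 0, 0, 0, 0, 0],
    [0.075, 0, 0, 0, 0, 0],
  ],
)

```text
time: 6.6
ee_pos: [0.5157, 0.0981, 0.219]
eef_rot: [0.996, -0.084, -0.002, 0.0]
ft_force: [-10.1, 2.3, 13.3]
width: 0.0405
grip_force: 6.9
```

Run:
```python
from h import *
p=np.load('p.npy'); st=status.read_state(); print(W2F(p,st['ee_pos']).round(1), st['ft_force'],st['grip_force'])
a=vision.camera('wrist')[0:290,140:430]; b=vision.camera('scene')[170:270,268:368]
cv2.imwrite('pics/c4.png',np.clip(np.hstack([cv2.resize(x,(400,400),interpolation=cv2.INTER_CUBIC) for x in (a,b)])*1.2,0,255).astype(np.uint8))
```

```text
[[-34.8  29.3 219. ]] [-10.11558179   2.29074897  13.25765014] 6.905687472608406
```

View pics/c4.png

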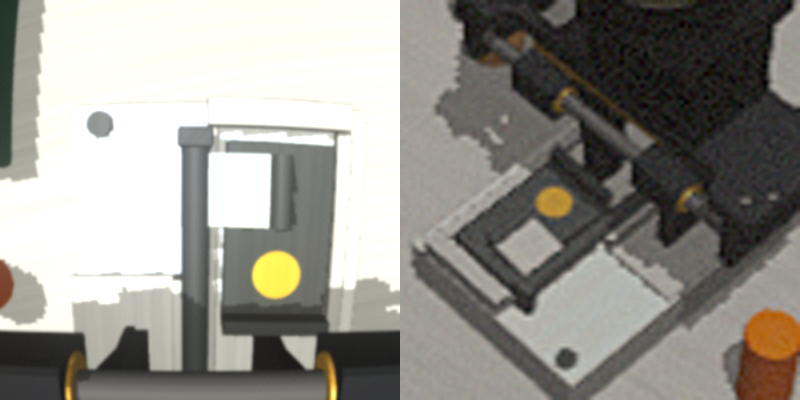

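The holder is under the raised jaw. A small gap to the end stop remains at (285,138), about 5 mm. I'll push on gently and watch the force.

Request:
play_rows(
  series=[
    [0.01, 0, 0, 0, 0, 0],
    [0.02, 0, 0, 0, 0, 0],
    [0.03, 0, 0, 0, 0, 0],
    [0.03, 0, 0, 0, 0, 0],
  ],
)

```text
time: 7.1
ee_pos: [0.5198, 0.0974, 0.219]
eef_rot: [0.996, -0.084, -0.002, 0.0]
ft_force: [-11.8, 1.4, 13.9]
width: 0.0404
grip_force: 7.2
```

Request:
play_rows(
  series=[
    [0.007, 0, 0, 0, 0, 0],
    [0.012, 0, 0, 0, 0, 0],
    [0.012, 0, 0, 0, 0, 0],
  ],
)

```text
time: 7.4
ee_pos: [0.521, 0.0973, 0.2189]
eef_rot: [0.996, -0.084, -0.003, 0.0]
ft_force: [-16.0, 1.1, 17.1]
width: 0.0407
grip_force: 9.8
```

Request:
play_rows(
  series=[
    [0.006, 0, 0, 0, 0, 0],
    [0.01, 0, 0, 0, 0, 0],
    [0.01, 0, 0, 0, 0, 0],
  ],
)

```text
time: 7.7
ee_pos: [0.5216, 0.0973, 0.2187]
eef_rot: [0.997, -0.083, -0.004, 0.001]
ft_force: [-22.6, 1.9, 22.5]
width: 0.0409
grip_force: 12.6
```

Request:
play_rows(
  series=[
    [0.006, 0, 0, 0, 0, 0],
    [0.01, 0, 0, 0, 0, 0],
    [0.01, 0, 0, 0, 0, 0],
  ],
)

```text
time: 8.0
ee_pos: [0.5223, 0.0973, 0.2186]
eef_rot: [0.996, -0.083, -0.005, 0.001]
ft_force: [-28.2, 1.8, 27.7]
width: 0.041
grip_force: 16.0
```

Run:
```python
from h import *
p=np.load('p.npy'); st=status.read_state(); print(W2F(p,st['ee_pos']).round(1), st['ft_force'],st['grip_force'])
a=vision.camera('wrist')[60:260,180:380]; b=vision.camera('scene')[190:260,268:338]
cv2.imwrite('pics/c5.png',np.hstack([cv2.resize(x,(400,400),interpolation=cv2.INTER_CUBIC) for x in (a,b)]))
```

```text
[[-28.2  29.7 218.6]] [-28.18208437   1.84651823  27.70273825] 16.044782800599933
```

View pics/c5.png

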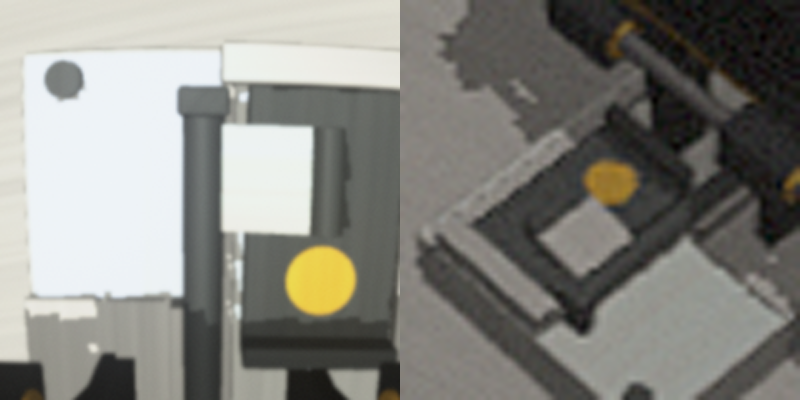

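The holder's front edge stands against the end stop with no gap (left crop, (320,88)), and the force rises stiffly. I'll back off 7 mm with the plate still held, then lift straight up.

Request:
play_rows(
  series=[
    [-0.02, 0, 0, 0, 0, 0],
    [-0.035, 0, 0, 0, 0, 0],
    [-0.05, 0, 0, 0, 0, 0],
    [-0.05, 0, 0, 0, 0, 0],
  ],
)

```text
time: 8.5
ee_pos: [0.5193, 0.0975, 0.2203]
eef_rot: [0.996, -0.084, 0.002, -0.001]
ft_force: [1.0, 2.1, 9.4]
width: 0.0411
grip_force: 5.9
```

Request:
play_rows(
  series=[
    [0, 0, -0.02, 0, 0, 0],
    [0, 0, -0.04, 0, 0, 0],
    [0, 0, -0.07, 0, 0, 0],
    [0, 0, -0.1, 0, 0, 0],
    [0, 0, -0.14, 0, 0, 0],
  ],
)

```text
time: 9.0
ee_pos: [0.5181, 0.0967, 0.2398]
eef_rot: [0.996, -0.084, -0.0, 0.0]
ft_force: [0.5, 0.1, 0.2]
width: 0.0409
grip_force: 0.0
```

Request:
play_rows(
  series=[
    [0, 0, -0.1, 0, 0, 0],
    [0, 0, -0.25, 0, 0, 0],
    [0, 0, -0.4, 0, 0, 0],
    [-0.1, 0, -0.4, 0, 0, 0],
    [-0.1, 0, -0.4, 0, 0, 0],
  ],
)

```text
time: 9.5
ee_pos: [0.5028, 0.1, 0.3013]
eef_rot: [0.996, -0.084, 0.001, 0.0]
ft_force: [-0.5, 0.3, -0.1]
width: 0.0411
grip_force: 0.0
```

Run:
```python
from h import *
p=np.load('p.npy'); st=status.read_state(); print(st['time'],W2F(p,st['ee_pos']).round(1), st['ft_force'],st['grip_force'])
a=vision.camera('wrist')[0:260,180:440]; b=vision.camera('scene')[170:270,262:362]
cv2.imwrite('pics/c6.png',np.hstack([cv2.resize(x,(400,400),interpolation=cv2.INTER_CUBIC) for x in (a,b)]))
```

```text
9.5 [[-47.8  29.  301.3]] [-0.50410397  0.28078247 -0.0837211 ] 0.0
```

View pics/c6.png

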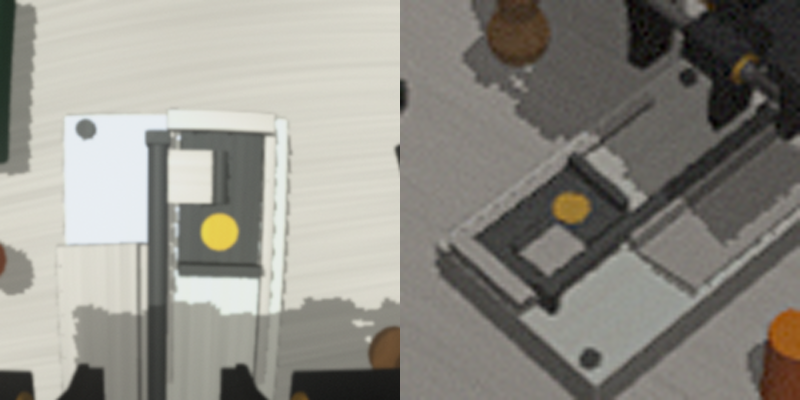

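The holder is still against the stop, the jaw is down on it, the plate has sprung up, and the gripper is clear.

```bash
python3 -c "
from bench import job
print(job.close_job())"
```

```text
the job is handed in; nothing more can be done
None
```

The holder was pushed home against the end stop with the thumb plate held down, the clip was released onto it, and the job was handed in at about 9.6 s with the gripper clear; no verdict came back.

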